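# Unstack the bench pile into its fitted trays

## Task

Four things have been left in a pile on the bench: a folding magnifier on a bar of wax on a round steel disc on a flat card box. Take the pile apart one thing at a time from the top down, and lay each in the fitted wooden tray whose recess has its outline (the magnifier in the smallest recess, the wax in the small oblong one, the disc in the round one, the card box in the large oblong one), flat on the floor of the recess, the oblong things turned lengthwise with it. Leave the black ring cone and the leather tube where they stand.

Things in the scene. Friction and masses are not known exactly. Their poses are not given: they have to be found in the camera images.
- magnifier: Folding magnifier with pale cover plates and a black middle, 25 (x) x 30 (y) x 13 mm high, lying on top of the pile (on the wax). Origin: centre of the underside; z up. Grip it across x (25 mm) or y (30 mm).
- wax_bar: Yellow-brown bar of wax, 30 (x) x 46 (y) x 19 mm high, second from the top, lying on the steel disc. Origin: centre of the underside; z up. Grip it across x.
- steel_disc: Dark round steel disc, 52 mm diameter, 12 mm thick, about 0.2 kg, third from the top, lying flat on the card box. Origin: centre of the underside; z up. Grip it across its rim in any direction.
- card_box: Flat blue closed card box, 50 (x) x 70 (y) x 22 mm high, at the bottom of the pile. Origin: centre of the underside; z up. Grip it across x.
- loupe_tray: Fixed light wooden tray with a grey felt-lined recess in its top, 57 (x) x 62 (y) mm outside and 7 mm high; the recess is 41 (x) x 46 (y) mm and 3 mm deep (its floor 4 mm above the underside, the rim round it 7 mm). It belongs to the magnifier. Origin: centre of the underside, on the bench; z up.
- wax_tray: Fixed light wooden tray with a grey felt-lined recess in its top, 61 (x) x 77 (y) mm outside and 7 mm high; the recess is 45 (x) x 61 (y) mm and 3 mm deep (its floor 4 mm above the underside, the rim round it 7 mm). It belongs to the wax bar. Origin: centre of the underside, on the bench; z up; the bar's y axis lies along its y axis, either way round.
- disc_tray: Fixed light wooden tray with a grey felt-lined recess in its top, 84 x 84 mm outside and 7 mm high; the recess is round, 68 mm diameter and 3 mm deep (its floor 4 mm above the underside, the rim round it 7 mm). It belongs to the steel disc. Origin: centre of the underside, on the bench; z up.
- box_tray: Fixed light wooden tray with a grey felt-lined recess in its top, 82 (x) x 102 (y) mm outside and 7 mm high; the recess is 66 (x) x 86 (y) mm and 3 mm deep (its floor 4 mm above the underside, the rim round it 7 mm). It belongs to the card box. Origin: centre of the underside, on the bench; z up; the box's y axis lies along its y axis, either way round.
- black_cone: Black ring cone, a spike on a round foot, 40 mm diameter, 56 mm high, loose, standing among the trays: not to be moved. Origin: centre of the underside.
- leather_tube: Brown leather tube standing on end, 43 x 38 x 34 mm high, loose, standing among the trays: not to be moved. Origin: centre of the underside.
There are look-alikes about, which are no part of the job. Leave any orange or red look-alike of the wax_tray alone.

How it is judged:
On the way, in this order (a step that is already met when the one before it is completed fails the run):
1. the magnifier lies released in its tray (horizontal distance between magnifier and loupe_tray below 0.013 m and z of magnifier in the frame of loupe_tray between 0.002 and 0.0056 m and angle between magnifier's own z axis and vertical below 0.05 rad and linear speed of magnifier below 0.02 m/s and contact force between the fingers and magnifier below 0.1 N), for 0.2 s.
2. the wax bar lies released in its tray (horizontal distance between wax_bar and wax_tray below 0.013 m and z of wax_bar in the frame of wax_tray between 0.002 and 0.0056 m and angle between wax_bar's own z axis and vertical below 0.05 rad and angle between the x axis of wax_bar and the x axis of wax_tray, either way round below 0.4 rad and linear speed of wax_bar below 0.02 m/s and contact force between the fingers and wax_bar below 0.1 N), for 0.2 s.
3. the steel disc lies released in its tray (horizontal distance between steel_disc and disc_tray below 0.013 m and z of steel_disc in the frame of disc_tray between 0.002 and 0.0056 m and angle between steel_disc's own z axis and vertical below 0.05 rad and linear speed of steel_disc below 0.02 m/s and contact force between the fingers and steel_disc below 0.1 N), for 0.2 s.
4. the card box lies released in its tray (horizontal distance between card_box and box_tray below 0.013 m and z of card_box in the frame of box_tray between 0.002 and 0.0056 m and angle between card_box's own z axis and vertical below 0.05 rad and angle between the x axis of card_box and the x axis of box_tray, either way round below 0.3 rad and linear speed of card_box below 0.02 m/s and contact force between the fingers and card_box below 0.1 N), for 0.2 s.
At the end, for the whole second after the job is handed in: Each thing is released, at rest, flat (0.05 rad) on the floor of its own recess (origin under 5.6 mm above the tray's underside, within 13 mm of its centre), wax within 0.4 rad and card box within 0.3 rad of lengthwise; black cone and leather tube within 30 mm of where they stood (all of step 1 and all of step 2 and all of step 3 and all of step 4 and distance of each of black_cone, leather_tube from where it was at the start of the episode below 0.03 m); the robot touches nothing.
It fails at once if the black cone is moved by more than 30 mm or tipped over (distance of black_cone from where it was at the start of the episode above 0.03 m or angle between black_cone's own z axis and vertical above 0.5 rad).
It fails at once if the leather tube is moved by more than 30 mm or tipped over (distance of leather_tube from where it was at the start of the episode above 0.03 m or angle between leather_tube's own z axis and vertical above 0.5 rad).
It also fails if it takes over 99 s, if anything falls off the work surface, if the arm or the gripper's body presses on something with over 40 N, if the wrist force passes 120 N, or if a joint passes its speed limit or range.

## Robot

A 6-joint arm with a two-finger parallel gripper is mounted at the origin on a cart in front of the work surface, level with it; the furniture and walls round the work are solid. World frame = base frame: x ahead of the robot, y to its left, z up, the work surface at z = 0. Lengths are in m, angles in rad, forces in N, time in s.
With the tool pointing down it reaches from about 0.4 to 0.825 m from the base axis. Payload 7 kg.
Tool frame: the origin (TCP) lies on the centre line of the jaws, within the pads' length; the fingertips stand arm.tip_reach ahead of it and the grasp point (between the pads) lies 5 mm behind it (arm.tip_reach is the distance from the TCP to the fingertips, in m); z points along the fingers, y is the line along which they close (so a half turn about z gives the same grasp; the last joint's range is limited). The gripper opens to 85 mm and grips with 20 to 120 N. Pads are 22 mm wide; open, the fingers measure 114 mm over their backs; the gripper's body (76 mm by 85 mm) begins 54 mm behind the grasp point. The pads swing forward as they close: fully open they stand 13 mm farther back than shut.
Start: joints at [-0.93, 0.359, 0.012, 0, -1.224, -0.288], TCP at [0.233, -0.633, 0.245] pointing down, gripper open.
Joint ranges: [-3.07, 3.07], [-1.43, 2.12], [-1.02, 1.25], [-3.03, 1.67], [-3.05, -0], [-3.03, 3.03]. Speed limits (rad/s): [2.39, 2.39, 3.01, 3.14, 3.14, 3.14].

## Interface

Orientations are given as a rotation vector (axis times angle).
In Python, from cell import arm gives the robot as it stands. The module is installed in compiled form; this text tells all that it offers.
- The arm moves only by the tool step_arm, never from a script. Its argument "deltas" is a list of rows, each a list of 3 entries, a list of its own where there are three numbers: the turn, a rotation vector about the tool's x, y, z in degrees, then the shift along the tool's x, y, z in mm, then the gripper command: -1 is shut, 1 is fully open, values between are in proportion. In form: [[[wx, wy, wz], [dx, dy, dz], fingers], ...]. A call has 1 to 20 rows; each row shifts and turns the commanded pose from where the row before left it, along the tool's axes as they then stand; what a row does not reach is not made up. A row lasts 1/8 s, in which the tool goes at most 62.5 mm and 10.7 degrees, less where a joint would pass 70% of its speed; a pose out of reach is approached as far as the arm can. A call is refused whole if a number of a shift passes 62.5 or a number of a turn 10.7, either way. A call with a gripper value outside its range is refused whole. The fingers move at their own pace and stop on an object; "newtons" is the grip in N (left out, the last holds). Time passes only in rows, so rows that do not move let the fingers close. It gives the time, the measured TCP pose, the force, the opening and the grip force at its end, in the units of the state.
- arm.observe(): the state, without advancing time (a new reading comes with each control period).
- arm.grab_frame(name): name is "scene" or "side" or "wrist"; returns (picture, depth): 480x640x3 uint8, red, green, blue; 480x640 float32, m along the optical axis (not along the pixel's ray), 0 where there is no reading.
- arm.camera_model(name): a dict with "fx", "fy", "cx", "cy" (pixels), "dist" ([k1, k2, p1, p2, k3] as OpenCV has them; the pictures are not rectified), "position" and "attitude" of the camera in the world. Camera axes: x right, y up, looking along -z (the intrinsics and any distortion apply to the point x, -y, -z); pixel columns grow to the right and rows downward; lengths in m; the calibration is good to about 2 mm. A picture is of the moment at which its call begins: read the wrist's pose just before it. camera_model takes no time and is no camera call; for the wrist camera it gives the pose at the moment of the call.
- arm.hand_in(): hands the job in; it is judged then, once.
The state is a dict: "time_s": time; "qpos": joint angles; "joint_vel": joint speeds; "joint_torque": joint torques, N m; "tcp_pos": TCP position; "tool_rot": TCP orientation; "ft_force": force on the tool from outside, world axes, zero at the start; "wrist_torque": the same for the moment, N m; "grip_width": finger opening in m; "grasp_force": force on a finger pad.
Only numpy, scipy, OpenCV 4.12 (cv2) and the standard library are available. Lean on these libraries where they do the work, as an engineer would, in place of code of your own. Each camera call takes 0.05 s, during which the arm holds its last target. There are 200 camera calls.

## Working session

There is one attempt and no reset: what is moved stays moved. The work goes in short steps, Python scripts to look and compute and a tool call to move; the robot and the scene stay as the last step left them, time stands still between calls to the robot, and variables do not carry over. Pictures are saved under pics/ and viewed, at most 14 in all, crops included, and the job is handed in when it is done.

Besides the shell and the picture viewer there is one more tool, called after ">>>" by a JSON object that holds its "fn" and its "kwargs", one argument or row to a line. step_arm: Moves the arm, as the interface text tells. Its arguments: {"type":"object","properties":{"deltas":{"type":"array"},"newtons":{"type":"number"}},"required":["deltas"]}

```bash
mkdir -p pics; cat > h.py <<'E'
import numpy as np, cv2
from cell import arm
from scipy.spatial.transform import Rotation as R
def cam(n):
    m=arm.camera_model(n); a=np.array(m["attitude"],float)
    Rm=a if a.shape==(3,3) else (R.from_rotvec(a).as_matrix() if a.size==3 else R.from_quat(a).as_matrix())
    return m,Rm
def rays(n,px,mm=None):
    m,Rm=mm or cam(n)
    K=np.array([[m["fx"],0,m["cx"]],[0,m["fy"],m["cy"]],[0,0,1]])
    u=cv2.undistortPoints(np.array(px,float).reshape(-1,1,2),K,np.array(m["dist"])).reshape(-1,2)
    d=np.c_[u[:,0],-u[:,1],-np.ones(len(u))]@Rm.T
    return np.array(m["position"]),d
def onz(n,px,z,mm=None):
    p,d=rays(n,px,mm); z=np.asarray(z,float)
    return p+d*((z-p[2])/d[:,2])[:,None]
def shot(n,name):
    mm=cam(n); im,d=arm.grab_frame(n); im=im[:,:,::-1].copy(); cv2.imwrite(f"pics/{name}.png",im); np.save(f"pics/{name}.npy",d); return im,d,mm
E
python3 - <<'E'
from h import *
for n in ("scene","side","wrist"):
    print(n,arm.camera_model(n)); shot(n,n+"0")
print(arm.observe(),arm.tip_reach)
E
```

```text
scene {'fx': 461.61047655007934, 'fy': 461.61047655007934, 'cx': 319.66279892531935, 'cy': 240.2249425383852, 'dist': array([0.01400347, 0.        , 0.        , 0.        , 0.        ]), 'position': array([-0.02378512, -0.48279423,  0.86958065]), 'attitude': array([ 0.67850757, -0.34601694, -0.92978482])}
side {'fx': 562.4166805514992, 'fy': 562.4166805514992, 'cx': 317.71881816396314, 'cy': 237.15025934382112, 'dist': array([-0.14896782,  0.        ,  0.        ,  0.        ,  0.        ]), 'position': array([ 0.08005019, -0.92282493,  0.6079227 ]), 'attitude': array([ 1.04215777, -0.27394559, -0.47159218])}
wrist {'fx': 332.14722438782604, 'fy': 332.14722438782604, 'cx': 323.98385126376115, 'cy': 240.50050521187987, 'dist': array([-0.06348929,  0.        ,  0.        ,  0.        ,  0.        ]), 'position': array([ 0.17171632, -0.65512329,  0.37327622]), 'attitude': array([-0.17231216, -0.25232394,  1.91099313])}
{'time_s': 0.15, 'qpos': array([-9.29887911e-01,  3.59232235e-01,  1.12670875e-02, -2.86901544e-04,
       -1.22412008e+00, -2.88114331e-01]), 'joint_vel': array([ 0.00023754, -0.00273562,  0.00266686,  0.00120945, -0.00072343,
        0.00140035]), 'joint_torque': array([-3.10153882e-03, -5.83874416e+01,  2.93649888e+01,  6.94063470e+00,
       -4.34335074e-03, -4.23959364e-06]), 'tcp_pos': array([ 0.23309478, -0.63309209,  0.24456572]), 'tool_rot': array([ 5.51088100e-01, -3.09253777e+00, -1.99969533e-03]), 'ft_force': array([-0.49241649,  0.40454996, -0.4616394 ]), 'wrist_torque': array([-0.03416132,  0.02477373, -0.01002991]), 'grasp_force': 0.0, 'grip_width': 0.08544034744901303} 0.014
```

View pics/scene0.png

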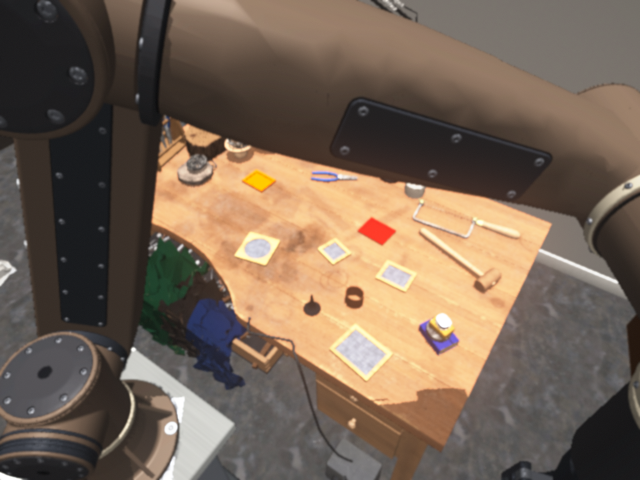

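View pics/side0.png

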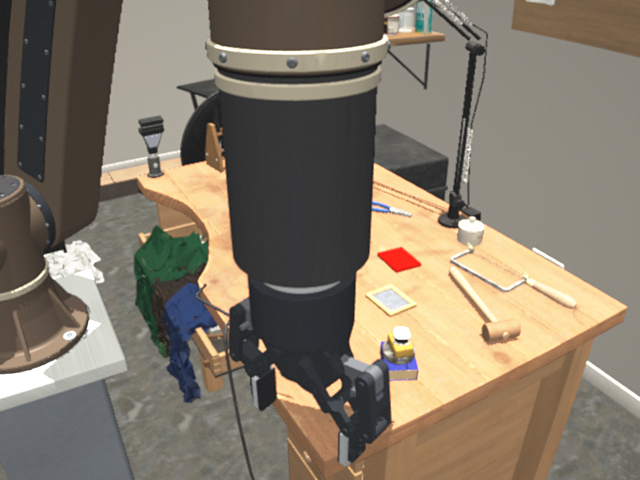

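The scene view shows the disc tray at (258,249), loupe tray (334,251), wax tray (396,276), box tray (361,352), cone (312,306), tube (354,297) and pile (438,332). There are two wax_tray candidates near the right size: the red one (377,231) and the orange one (259,181) are look-alikes. The pale wooden one with grey felt at (396,276) fits. The side view shows the pile at (400,355).

```bash
python3 - <<'E'
from h import *
im=cv2.imread("pics/scene0.png"); d=np.load("pics/scene0.npy"); hsv=cv2.cvtColor(im,cv2.COLOR_BGR2HSV)
cv2.imwrite("pics/crop1.png",cv2.resize(im[210:390,225:475],None,fx=3.2,fy=3.2,interpolation=cv2.INTER_CUBIC)[:600,:800])
# felt: low saturation; on-table
felt=((hsv[...,1]<70)&(hsv[...,2]>110)).astype(np.uint8)*255
felt=cv2.morphologyEx(felt,cv2.MORPH_CLOSE,np.ones((3,3)))
c,_=cv2.findContours(felt,0,2)
for k in c:
    r=cv2.minAreaRect(k)
    if cv2.contourArea(k)>100 and 220<r[0][0]<480 and 210<r[0][1]<400:
        w=onz("scene",k.reshape(-1,2),0.004)[:,:2]*1000
        rr=cv2.minAreaRect(w.astype(np.float32)); print(np.round(r[0]),"world",np.round(rr[0],1),np.round(rr[1],1),round(rr[2],1), np.round(cv2.boxPoints(rr)[:2]).tolist())
for n,px in dict(cone=(313,311),tube=(354,302),pilemag=(443,320)).items():
    print(n,onz("scene",[px],0.0 if n!="pilemag" else .066).round(3), d[px[1],px[0]])
E
```

```text
[286. 363.] world [ 298.6 -167.4] [26.1 32.1] 82.7 [[281.0, -178.0], [313.0, -182.0]]
[362. 350.] world [ 407.6 -278.4] [100.5  79.9] 80.6 [[360.0, -321.0], [439.0, -335.0]]
[430. 331.] world [ 533.  -379.5] [51.6 23.2] 62.3 [[511.0, -397.0], [531.0, -408.0]]
[443. 321.] world [ 569.4 -389.8] [37.5 35.2] 65.7 [[546.0, -400.0], [578.0, -414.0]]
[395. 275.] world [ 623.5 -246.4] [57.1 73.4] 0.8 [[594.0, -210.0], [595.0, -283.0]]
[334. 250.] world [607.3 -83.2] [57.6 51.6] 71.2 [[574.0, -102.0], [622.0, -119.0]]
[257. 248.] world [507.2  81. ] [79.5 81.6] 13.3 [[459.0, 112.0], [478.0, 32.0]]
[452. 251.] world [ 766.  -321.9] [187.4  11.3] 72.8 [[733.0, -410.0], [744.0, -413.0]]
[465. 226.] world [ 864.9 -314.7] [ 82.3 260.8] 6.6 [[809.0, -190.0], [839.0, -449.0]]
cone [[ 0.434 -0.141  0.   ]] 1.0205559
tube [[ 0.505 -0.204  0.   ]] 1.0145028
pilemag [[ 0.528 -0.396  0.066]] 0.93142015
```

View pics/crop1.png

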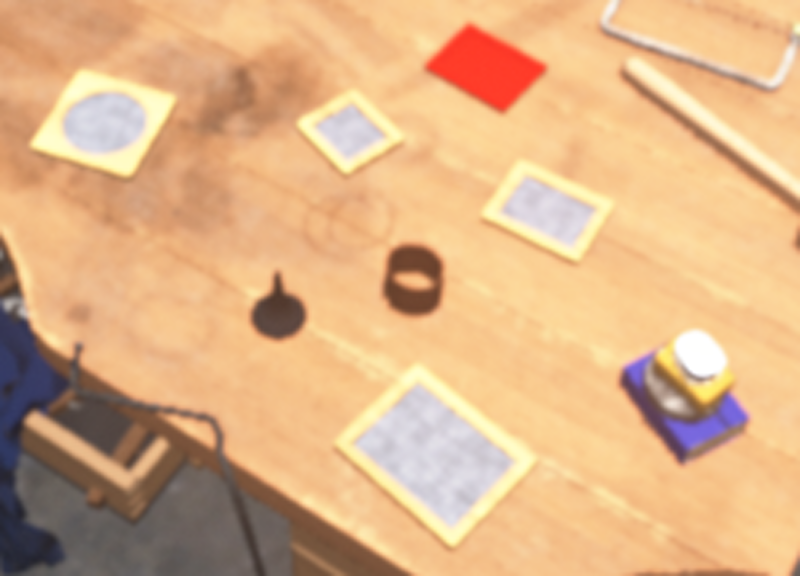

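```bash
cat >> h.py <<'E'
def plan(xyz,yaw=None):
    """tool-frame shift (mm) to xyz and turn (deg) about tool z bringing tool y along world heading yaw (deg), mod 180"""
    s=arm.observe(); T=R.from_rotvec(s["tool_rot"]).as_matrix()
    print("t",round(s["time_s"],2),"tcp",np.round(s["tcp_pos"]*1000,1),"shift",np.round(T.T@(np.array(xyz)-s["tcp_pos"])*1000,1))
    y=T[:,1]; h=np.degrees(np.arctan2(y[1],y[0]))
    print(" heading y",round(h,1),"q6",round(np.degrees(s["qpos"][5]),1),"tilt err(rotvec x,y deg, tool)",np.round(np.degrees(np.cross([0,0,1],T.T@[0,0,-1]))[:2],2))
    if yaw is not None:
        t=-(yaw-h); t=(t+90)%180-90; print(" turn about tool z",round(t,1))
E
python3 -c "
from h import *
plan([.50,-.39,.28],0)"
```

```text
t 0.15 tcp [ 233.1 -633.1  244.6] shift [-334.4  136.   -35.3]
 heading y 110.2 q6 -16.5 tilt err(rotvec x,y deg, tool) [ 0.08 -0.01]
 turn about tool z -69.8
```

>>> {"fn": "step_arm", "kwargs": {
  "deltas": [
    [[0,0,0],[-30,12,-12],1],
    [[0,0,0],[-50,20,-12],1],
    [[0,0,0],[-50,20,-11],1],
    [[0,0,0],[-50,20,0],1],
    [[0,0,0],[-50,20,0],1],
    [[0,0,0],[-50,20,0],1],
    [[0,0,0],[-34,16,0],1],
    [[0,0,0],[-20,8,0],1],
    [[0,0,0],[0,0,0],1],
    [[0,0,0],[0,0,0],1]
  ],
  "newtons": 40
}}

```text
time_s: 1.4
tcp_pos: [0.4992, -0.3908, 0.2801]
tool_rot: [0.551, -3.092, -0.0]
ft_force: [-0.2, -0.0, 0.5]
grip_width: 0.0857
grasp_force: 0.0
```

```bash
python3 - <<'E'
from h import *
im,d,mm=shot("wrist","w1"); shot("scene","s1"); plan([.5,-.39,.28]); print(mm[0]["position"],mm[1].round(2).tolist())
E
```

```text
t 1.5 tcp [ 498.9 -391.1  280.3] shift [-1.4  0.7  0.3]
 heading y 110.1 q6 -49.4 tilt err(rotvec x,y deg, tool) [ 0.   -0.01]
[ 0.43777065 -0.41270507  0.40897744] [[-0.35, -0.91, -0.24], [0.94, -0.33, -0.09], [0.0, -0.26, 0.97]]
```

View pics/w1.png

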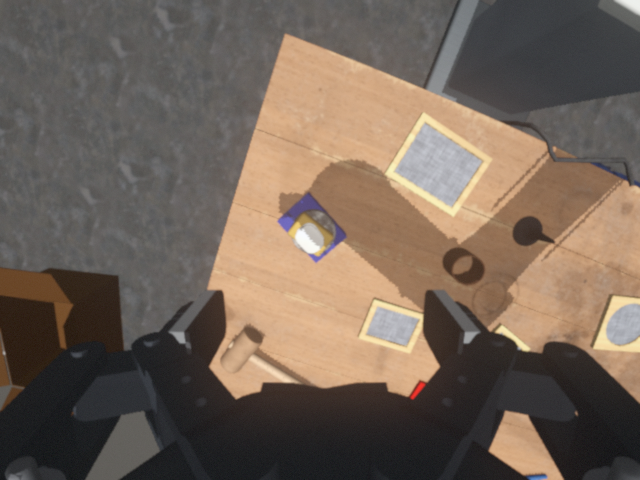

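The wrist view shows the pile at (312,230) with the magnifier at (313,237), the wax tray (391,325), box tray (439,165), cone (528,231) and tube (463,264).

```bash
cat >> h.py <<'E'
def cloud(n,d,mm):
    v,u=np.mgrid[0:480,0:640]; px=np.c_[u.ravel(),v.ravel()]
    p,r=rays(n,px,mm); f=-np.array(mm[1])[:,2]
    P=p+r*(d.ravel()/(r@f))[:,None]
    P[d.ravel()==0]=np.nan
    return P.reshape(480,640,3)
def rect(pts):
    r=cv2.minAreaRect((pts[:,:2]*1000).astype(np.float32)); (a,b),t=r[1],r[2]
    long=t if a>b else t+90   # heading of long side
    return np.round(r[0],1),np.round([max(a,b),min(a,b)],1),"long heading",round((long+90)%180-90,1)
E
cat > pile.py <<'E'
from h import *
import sys
def pile(im,d,mm,n="wrist",c=(.51,-.39),rad=.08):
    P=cloud(n,d,mm); hsv=cv2.cvtColor(im,cv2.COLOR_BGR2HSV)
    near=np.hypot(P[...,0]-c[0],P[...,1]-c[1])<rad
    for lo,hi in ((.005,.019),(.019,.026),(.030,.037),(.048,.058),(.060,.07)):
        m=near&(P[...,2]>lo)&(P[...,2]<hi)
        if m.sum()>20: print(lo,hi,m.sum(),rect(P[m]),"z",np.median(P[m][:,2]).round(4))
def trays(im,mm,n="wrist"):
    hsv=cv2.cvtColor(im,cv2.COLOR_BGR2HSV)
    felt=((hsv[...,1]<60)&(hsv[...,2]>90)).astype(np.uint8)*255
    felt=cv2.morphologyEx(felt,cv2.MORPH_OPEN,np.ones((3,3)))
    for k in cv2.findContours(felt,0,1)[0]:
        if cv2.contourArea(k)<300: continue
        w=onz(n,k.reshape(-1,2),.004,mm); r=rect(w)
        if 35<r[1][0]<110 and 25<r[1][1]<95: print("tray",cv2.minAreaRect(k)[0],r)
E
python3 - <<'E'
from pile import *
im=cv2.imread("pics/w1.png"); d=np.load("pics/w1.npy"); mm=cam("wrist")
P=cloud("wrist",d,mm); print(P[325,391],P[165,439],P[330,620],P[237,313])
pile(im,d,mm); trays(im,mm)
cv2.imwrite("pics/crop2.png",cv2.resize(im[180:280,260:360],None,fx=6,fy=6,interpolation=cv2.INTER_CUBIC))
im=cv2.imread("pics/s1.png"); mm=cam("scene"); print("scene"); pile(im,np.load("pics/s1.npy"),mm,"scene")
E
```

```text
[ 0.61939901 -0.24820246  0.00378624] [ 0.40297874 -0.27824998  0.00548557] [0.51649341 0.07478195 0.0059852 ] [ 0.52335135 -0.39343972  0.06729058]
0.005 0.019 85 (array([ 505.6, -398.5]), array([83.7, 39.8]), 'long heading', -82.9) z 0.0106
0.019 0.026 821 (array([ 525.3, -395.5]), array([69.3, 51.5]), 'long heading', 61.5) z 0.0227
0.03 0.037 436 (array([ 525.8, -393.8]), array([51.7, 49.1]), 'long heading', 20.6) z 0.035
0.048 0.058 512 (array([ 526.4, -396.3]), array([44.6, 29.6]), 'long heading', 70.9) z 0.0532
0.06 0.07 550 (array([ 527. , -396.7]), array([30.3, 23.8]), 'long heading', 59.1) z 0.0672
tray (392.2081298828125, 325.94866943359375) (array([ 620.3, -246.6]), array([61.3, 45.4]), 'long heading', -88.5)
tray (622.5, 323.5) (array([509.1,  76.6]), array([66.7, 53.3]), 'long heading', 36.9)
tray (457.60089111328125, 313.0682373046875) (array([ 572.9, -167.8]), array([97.9, 26. ]), 'long heading', 52.0)
tray (308.5000305175781, 239.00003051757812) (array([ 543.9, -394.2]), array([37.1, 35.5]), 'long heading', 64.3)
tray (437.8029479980469, 165.23822021484375) (array([ 4
[... 151 characters left out ...]
y (479.48822021484375, 56.347068786621094) (array([ 275.6, -283.4]), array([109.1,  92.5]), 'long heading', 0.8)
tray (41.636600494384766, 13.25515365600586) (array([ 395.3, -776.1]), array([37.1, 33.9]), 'long heading', -52.0)
scene
0.005 0.019 151 (array([ 525.9, -396. ]), array([69.8, 51.2]), 'long heading', 62.1) z 0.0119
0.019 0.026 260 (array([ 526.4, -396. ]), array([70.3, 52.6]), 'long heading', 62.9) z 0.0217
0.03 0.037 133 (array([ 515. , -392.1]), array([52.6, 28.2]), 'long heading', 81.5) z 0.0339
0.048 0.058 179 (array([ 524.5, -396.3]), array([45.1, 30.9]), 'long heading', 75.4) z 0.0523
0.06 0.07 147 (array([ 527.2, -396.2]), array([29.9, 24.6]), 'long heading', 62.7) z 0.0663
```

View pics/crop2.png

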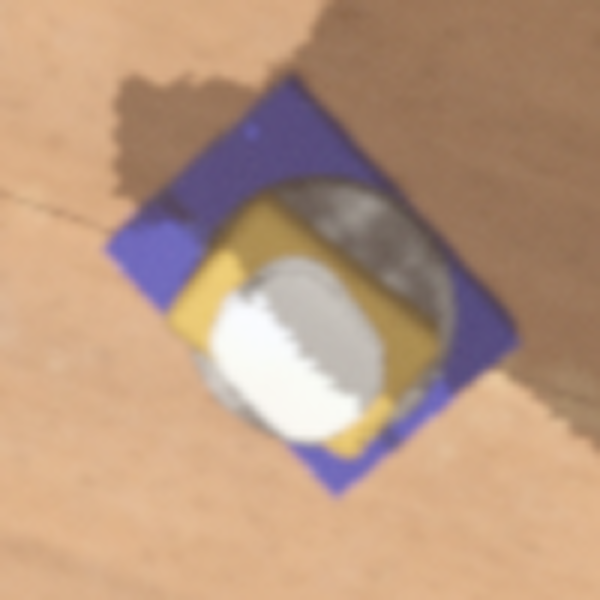

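The crop shows magnifier (300,350), wax, disc and box stacked as expected, with the poses agreeing in both views.

>>> {"fn": "step_arm", "kwargs": {
  "deltas": [
    [[0,0,-10],[0,0,25],-0.05],
    [[0,0,-10],[0,0,25],-0.05],
    [[0,0,-10],[0,0,25],-0.05],
    [[0,0,-10],[0,0,25],-0.05],
    [[0,0,0],[0,0,20],-0.05],
    [[0,0,0],[0,0,0],-0.05]
  ]
}}

```text
time_s: 2.25
tcp_pos: [0.4981, -0.3907, 0.1588]
tool_rot: [1.573, -2.718, -0.004]
ft_force: [-0.3, 0.6, 0.6]
grip_width: 0.0406
grasp_force: 0.0
```

```bash
python3 - <<'E'
from h import *
print(arm.tip_reach,arm.observe()["grip_width"]); plan([.527,-.3965,.071],150)
im,d,mm=shot("side","side1"); im2,d2,m2=shot("wrist","w2")
# lowest finger points seen by the side cam
P=cloud("side",d,mm); c=arm.observe()["tcp_pos"]; m=np.hypot(P[...,0]-c[0],P[...,1]-c[1])<.05
hsv=cv2.cvtColor(im,cv2.COLOR_BGR2HSV); z=P[m][:,2]; z=z[z>.09]; print("tcp z",c[2],"low pts",np.sort(z)[[0,5,20,60]])
cv2.imwrite("pics/side1c.png",cv2.resize(im[200:400,300:500],None,fx=3,fy=3))
E
```

```text
0.014 0.04059926871900739
t 2.25 tcp [ 498.1 -390.7  158.8] shift [ -9.4 -28.3  87.7]
 heading y 150.1 q6 -9.4 tilt err(rotvec x,y deg, tool) [ 0.19 -0.01]
 turn about tool z 0.1
tcp z 0.16103289797956832 low pts [0.14505102 0.14874374 0.1510222  0.15500931]
```

View pics/side1c.png

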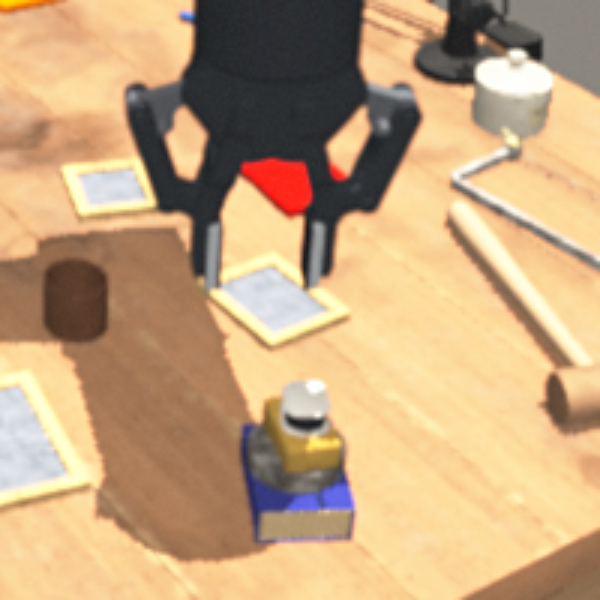

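The side view shows open fingers at (210,280) and (315,285), about 14 mm ahead of the TCP. The pile stands upright.

>>> {"fn": "step_arm", "kwargs": {
  "deltas": [
    [[0,0,0],[-9,-28,0],-0.05],
    [[0,0,0],[0,0,40],-0.05],
    [[0,0,0],[0,0,30],-0.05],
    [[0,0,0],[0,0,15],-0.05],
    [[0,0,0],[0,0,0],-0.05],
    [[0,0,0],[0,0,0],-0.05]
  ],
  "newtons": 40
}}

```text
time_s: 3.1
tcp_pos: [0.5293, -0.3971, 0.077]
tool_rot: [-1.576, 2.717, -0.003]
ft_force: [-0.1, 0.6, -0.2]
grip_width: 0.0409
grasp_force: 0.0
```

```bash
python3 - <<'E'
from h import *
plan([.527,-.3965,.073],150)
E
```

```text
t 3.1 tcp [ 529.3 -397.1   77. ] shift [0.7 2.3 4. ]
 heading y 150.2 q6 -9.8 tilt err(rotvec x,y deg, tool) [-0.14 -0.  ]
 turn about tool z 0.2
```

>>> {"fn": "step_arm", "kwargs": {
  "deltas": [
    [[0,0,0],[0,2,4],-0.05],
    [[0,0,0],[0,0,0],-0.05],
    [[0,0,0],[0,0,0],-1],
    [[0,0,0],[0,0,0],-1],
    [[0,0,0],[0,0,0],-1],
    [[0,0,0],[0,0,0],-1],
    [[0,0,0],[0,0,-10],-1],
    [[0,0,0],[0,0,-20],-1],
    [[0,0,0],[0,0,-40],-1],
    [[0,0,0],[0,0,-50],-1],
    [[0,0,0],[0,0,0],-1]
  ],
  "newtons": 40
}}

```text
time_s: 4.47
tcp_pos: [0.5287, -0.3967, 0.1966]
tool_rot: [-1.574, 2.714, -0.011]
ft_force: [0.3, -0.0, -1.4]
grip_width: 0.021
grasp_force: 39.2
```

```bash
python3 - <<'E'
from pile import *
im,d,mm=shot("side","side2"); s=shot("scene","s2"); pile(*s,"scene",(.526,-.396))
P=cloud(*(("side",d,mm))); c=arm.observe()["tcp_pos"]; m=np.hypot(P[...,0]-c[0],P[...,1]-c[1])<.05
z=P[m][:,2]; z=z[z>.12]; print("tcp z",c[2],"low pts",np.sort(z)[[0,5,20,60]])
im,mm=s[0],s[2]; hsv=cv2.cvtColor(im,cv2.COLOR_BGR2HSV)
trays(im,mm,"scene")
plan([.607,-.083,.2],None)
E
```

```text
0.005 0.019 152 (array([ 515., -403.]), array([97.1, 49.8]), 'long heading', 78.9) z 0.0117
0.019 0.026 255 (array([ 526.3, -395.9]), array([70.5, 52.4]), 'long heading', 63.3) z 0.0218
0.03 0.037 135 (array([ 515.3, -392.1]), array([51.7, 28.6]), 'long heading', 80.8) z 0.0336
0.048 0.058 291 (array([ 526.1, -396.3]), array([44.5, 31.1]), 'long heading', 71.3) z 0.0524
tcp z 0.19199526015563295 low pts [0.17707831 0.17853581 0.17994884 0.18397705]
tray (20.0, 455.5) (array([-118.9,  111.9]), array([107.6,  54.9]), 'long heading', 72.0)
tray (354.0928649902344, 458.5013122558594) (array([ 220.8, -377.5]), array([91.9, 70.8]), 'long heading', 89.6)
tray (63.14117431640625, 395.6647033691406) (array([  3.9, 149.2]), array([88.7, 40.2]), 'long heading', -2.2)
tray (360.0940856933594, 351.2235107421875) (array([ 405.7, -279.9]), array([85.5, 64.8]), 'long heading', 79.6)
tray (396.00006103515625, 275.5000305175781) (array([ 622.3, -247.8]), array([59.9, 41.7]), 'long heading', 89.5)
tray (257.5, 248.5) (array([505.8,  78. ]), array([63.5, 62.4]), 'long heading', 38.5)
tray (415.5, 185.5) (array([ 935.9, -142.5]), array([91.2, 53.5]), 'long heading', 27.3)
t 4.58 tcp [ 526.7 -395.3  192. ] shift [-310.9   85.5   -7.9]
 heading y 150.2 q6 -9.8 tilt err(rotvec x,y deg, tool) [-0.07  0.04]
```

>>> {"fn": "step_arm", "kwargs": {
  "deltas": [
    [[0,0,0],[-25,7,0],-1],
    [[0,0,0],[-45,12,0],-1],
    [[0,0,0],[-50,14,0],-1],
    [[0,0,0],[-50,14,0],-1],
    [[0,0,0],[-50,14,0],-1],
    [[0,0,0],[-50,14,0],-1],
    [[0,0,0],[-45,12,0],-1],
    [[0,0,0],[-30,9,0],-1],
    [[0,0,0],[-15,0,0],-1],
    [[0,0,0],[0,0,0],-1],
    [[0,0,0],[0,0,0],-1]
  ]
}}

```text
time_s: 5.95
tcp_pos: [0.6217, -0.0362, 0.1907]
tool_rot: [1.574, -2.717, -0.001]
ft_force: [-0.4, -0.8, -0.6]
grip_width: 0.0213
grasp_force: 39.2
```

```bash
python3 - <<'E'
from pile import *
im,d,mm=shot("wrist","w3"); trays(im,mm)
plan([.607,-.083,.05],None)
E
```

```text
tray (102.96226501464844, 437.3679504394531) (array([998.2,  66.8]), array([47.9, 26.4]), 'long heading', 61.9)
tray (624.0, 404.0) (array([412. , 360.6]), array([81.1, 41.2]), 'long heading', 79.2)
tray (324.5, 298.5) (array([662. ,  36.4]), array([80.4, 51.9]), 'long heading', 59.3)
tray (28.5, 271.5) (array([ 925.3, -143.5]), array([83.4, 66.8]), 'long heading', 44.2)
tray (479.0, 262.0) (array([504.8,  80.2]), array([67.2, 66.8]), 'long heading', -69.5)
tray (314.743408203125, 167.43321228027344) (array([603.3, -83.8]), array([46. , 41.2]), 'long heading', 71.7)
tray (608.660888671875, 170.53065490722656) (array([352.2,  60. ]), array([87.5, 42.4]), 'long heading', 59.0)
tray (204.81455993652344, 15.701297760009766) (array([ 620.1, -244.9]), array([56.9, 45.1]), 'long heading', -89.0)
t 6.0 tcp [621.7 -36.4 190.9] shift [ 47.7 -10.5 140.9]
 heading y 150.2 q6 -44.4 tilt err(rotvec x,y deg, tool) [ 0.04 -0.04]
```

View pics/w3.png

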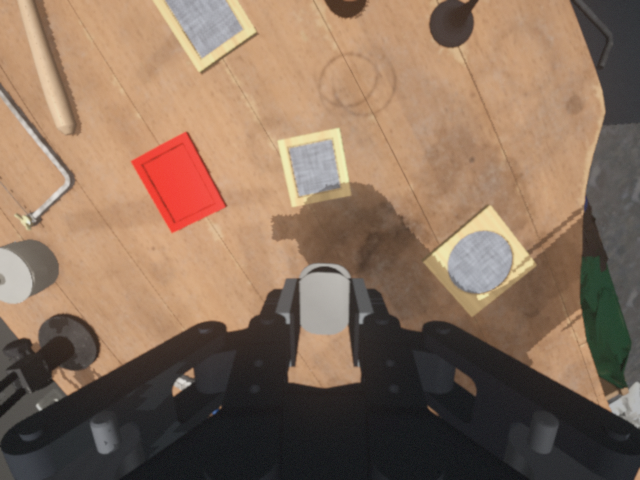

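Wrist view: the magnifier is held level at (325,300), the loupe tray is at (315,167) and the disc tray at (480,262).

>>> {"fn": "step_arm", "kwargs": {
  "deltas": [
    [[0,0,0],[25,-6,20],-1],
    [[0,0,0],[22,-6,40],-1],
    [[0,0,0],[0,0,40],-1],
    [[0,0,0],[0,0,30],-1],
    [[0,0,0],[0,0,20],-1],
    [[0,0,0],[0,0,0],-1],
    [[0,0,0],[0,0,0],-1]
  ]
}}

```text
time_s: 6.88
tcp_pos: [0.6097, -0.0827, 0.0422]
tool_rot: [-1.575, 2.717, -0.001]
ft_force: [0.6, 0.4, 0.3]
grip_width: 0.0214
grasp_force: 39.2
```

```bash
python3 - <<'E'
from h import *
plan([.6033,-.0838,.025],None); print(arm.observe()["ft_force"])
E
```

```text
t 6.88 tcp [609.7 -82.7  42.2] shift [ 4.2  5.  17.2]
 heading y 150.2 q6 -40.3 tilt err(rotvec x,y deg, tool) [-0.05  0.03]
[0.55291621 0.39073936 0.29320217]
```

>>> {"fn": "step_arm", "kwargs": {
  "deltas": [
    [[0,0,0],[4,5,0],-1],
    [[0,0,0],[0,0,8],-1],
    [[0,0,0],[0,0,5],-1],
    [[0,0,0],[0,0,2],-1],
    [[0,0,0],[0,0,1],-1],
    [[0,0,0],[0,0,0],-1]
  ]
}}

```text
time_s: 7.62
tcp_pos: [0.603, -0.0831, 0.0252]
tool_rot: [1.576, -2.718, -0.0]
ft_force: [1.5, -0.8, -0.6]
grip_width: 0.0215
grasp_force: 39.2
```

>>> {"fn": "step_arm", "kwargs": {
  "deltas": [
    [[0,0,0],[0,0,1],-1],
    [[0,0,0],[0,0,0],-1]
  ]
}}

```text
time_s: 7.88
tcp_pos: [0.6029, -0.0831, 0.0243]
tool_rot: [1.576, -2.718, -0.0]
ft_force: [0.1, -0.1, -0.7]
grip_width: 0.0211
grasp_force: 39.2
```

>>> {"fn": "step_arm", "kwargs": {
  "deltas": [
    [[0,0,0],[0,0,0],-0.4],
    [[0,0,0],[0,0,0],-0.2],
    [[0,0,0],[0,0,0],-0.2],
    [[0,0,0],[0,0,0],-0.2],
    [[0,0,0],[0,0,-20],-0.2],
    [[0,0,0],[0,0,-40],0.0],
    [[0,0,0],[0,0,-50],0.0],
    [[0,0,0],[-20,0,-50],0.0],
    [[0,0,0],[-20,0,0],0],
    [[0,0,0],[0,0,0],0]
  ]
}}

```text
time_s: 9.12
tcp_pos: [0.6231, -0.0473, 0.1842]
tool_rot: [-1.577, 2.716, 0.0]
ft_force: [-0.4, 0.1, -0.1]
grip_width: 0.0429
grasp_force: 0.0
```

```bash
python3 - <<'E'
from pile import *
im,d,mm=shot("wrist","w4")
P=cloud("wrist",d,mm); m=(np.hypot(P[...,0]-.603,P[...,1]+.084)<.03)&(P[...,2]>.012)&(P[...,2]<.03)
print(m.sum(),rect(P[m]),"z",np.percentile(P[m][:,2],[10,50,90])); A=np.c_[P[m][:,:2],np.ones(m.sum())]; t=P[m][:,2]>.014
print("plane",np.linalg.lstsq(A[t],P[m][t][:,2],rcond=None)[0])
plan([.526,-.396,.2],-18)
E
```

```text
820 (array([602. , -82.7]), array([29.8, 22.9]), 'long heading', 59.6) z [0.01675955 0.01763003 0.01855567]
plane [0.00145967 0.0024718  0.01695738]
t 9.18 tcp [622.3 -47.9 183.4] shift [350.  -89.  -16.5]
 heading y 150.3 q6 -43.2 tilt err(rotvec x,y deg, tool) [ 0.07 -0.03]
 turn about tool z -11.7
```

View pics/w4.png

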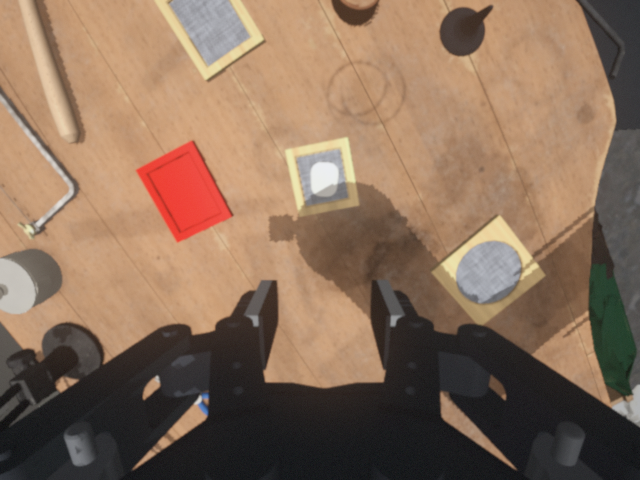

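The magnifier lies flat in the loupe tray (323,178): its top is at z 17.6 mm and it is 1.5 mm off centre. Next is the wax.

>>> {"fn": "step_arm", "kwargs": {
  "deltas": [
    [[0,0,0],[25,-6,0],0.1],
    [[0,0,0],[50,-13,0],0.1],
    [[0,0,0],[50,-13,0],0.1],
    [[0,0,0],[50,-13,0],0.1],
    [[0,0,0],[50,-13,0],0.1],
    [[0,0,0],[50,-13,0],0.1],
    [[0,0,0],[45,-11,20],0.1],
    [[0,0,0],[30,-7,20],0.1],
    [[0,0,-6],[0,0,15],0.1],
    [[0,0,-5.7],[0,0,10],0.1],
    [[0,0,0],[0,0,0],0.1],
    [[0,0,0],[0,0,0],0.1]
  ]
}}

```text
time_s: 10.68
tcp_pos: [0.5259, -0.3964, 0.1191]
tool_rot: [1.842, -2.545, -0.001]
ft_force: [-0.0, 0.1, 0.6]
grip_width: 0.0469
grasp_force: 0.0
```

```bash
python3 - <<'E'
from pile import *
s=shot("wrist","w5"); pile(*s,"wrist",(.526,-.396))
plan([.5263,-.3963,.054],-18.5)
E
```

```text
0.005 0.019 161 (array([ 509.9, -425.9]), array([48.7,  1.2]), 'long heading', -28.3) z 0.0117
0.019 0.026 2061 (array([ 526.3, -395.5]), array([70.5, 49.4]), 'long heading', 61.7) z 0.0227
0.03 0.037 1260 (array([ 525.6, -396.3]), array([51.6, 46.1]), 'long heading', -21.8) z 0.0349
0.048 0.058 3273 (array([ 527.2, -396.2]), array([45.2, 30.2]), 'long heading', 70.6) z 0.0533
t 10.72 tcp [ 526.1 -396.5  119.4] shift [-0.2 -0.1 65.4]
 heading y 161.8 q6 1.9 tilt err(rotvec x,y deg, tool) [ 0.   -0.01]
 turn about tool z 0.3
```

>>> {"fn": "step_arm", "kwargs": {
  "deltas": [
    [[0,0,0],[0,0,30],0.1],
    [[0,0,0],[0,0,25],0.1],
    [[0,0,0],[0,0,10],0.1],
    [[0,0,0],[0,0,0],0.1],
    [[0,0,0],[0,0,0],0.1],
    [[0,0,0],[0,0,0],-1],
    [[0,0,0],[0,0,0],-1],
    [[0,0,0],[0,0,0],-1],
    [[0,0,0],[0,0,0],-1]
  ],
  "newtons": 40
}}

```text
time_s: 11.85
tcp_pos: [0.5269, -0.3967, 0.0556]
tool_rot: [-1.845, 2.542, -0.003]
ft_force: [-0.6, 0.7, 6.3]
grip_width: 0.0291
grasp_force: 40.9
```

>>> {"fn": "step_arm", "kwargs": {
  "deltas": [
    [[0,0,0],[0,0,-10],-1],
    [[0,0,0],[0,0,-20],-1],
    [[0,0,0],[0,0,-40],-1],
    [[0,0,-10],[0,0,-20],-1],
    [[0,0,-9],[0,0,0],-1],
    [[0,0,0],[0,0,0],-1],
    [[0,0,0],[0,0,0],-1]
  ]
}}

```text
time_s: 12.72
tcp_pos: [0.5259, -0.3963, 0.1441]
tool_rot: [2.235, -2.207, -0.001]
ft_force: [-0.3, -0.0, -0.5]
grip_width: 0.0292
grasp_force: 40.2
```

```bash
python3 - <<'E'
from pile import *
s=shot("scene","s5"); pile(*s,"scene",(.526,-.396))
plan([.6202,-.2466,.026],1.2)
E
```

```text
0.005 0.019 150 (array([ 524.9, -395.3]), array([71.1, 50.3]), 'long heading', 63.6) z 0.0121
0.019 0.026 271 (array([ 526.6, -395.7]), array([71.1, 51.9]), 'long heading', 62.1) z 0.0219
0.03 0.037 449 (array([ 526.2, -394. ]), array([51.5, 51.3]), 'long heading', 0.7) z 0.034
t 12.78 tcp [ 525.9 -396.2  144. ] shift [-148.3  -96.3  118. ]
 heading y -179.3 q6 20.8 tilt err(rotvec x,y deg, tool) [0.04 0.02]
 turn about tool z -0.5
```

>>> {"fn": "step_arm", "kwargs": {
  "deltas": [
    [[0,0,0],[-25,-16,0],-1],
    [[0,0,0],[-40,-26,0],-1],
    [[0,0,0],[-40,-26,0],-1],
    [[0,0,0],[-28,-18,0],-1],
    [[0,0,0],[-15,-10,20],-1],
    [[0,0,0],[0,0,35],-1],
    [[0,0,0],[0,0,35],-1],
    [[0,0,0],[0,0,10],-1],
    [[0,0,0],[0,0,0],-1],
    [[0,0,0],[0,0,0],-1]
  ]
}}

```text
time_s: 14.02
tcp_pos: [0.6207, -0.2473, 0.0456]
tool_rot: [-2.238, 2.203, -0.003]
ft_force: [-0.0, 0.3, -1.0]
grip_width: 0.0292
grasp_force: 40.1
```

```bash
python3 - <<'E'
from pile import *
plan([.6202,-.2466,.026],1.2)
E
```

```text
t 14.03 tcp [ 620.7 -247.3   45.6] shift [-0.7  0.5 19.6]
 heading y -179.1 q6 5.9 tilt err(rotvec x,y deg, tool) [-0.11 -0.03]
 turn about tool z -0.3
```

>>> {"fn": "step_arm", "kwargs": {
  "deltas": [
    [[0,0,0],[0,0,10],-1],
    [[0,0,0],[0,0,6],-1],
    [[0,0,0],[0,0,3],-1],
    [[0,0,0],[0,0,0],-1],
    [[0,0,0],[0,0,0],-1]
  ]
}}

```text
time_s: 14.65
tcp_pos: [0.6199, -0.2468, 0.0254]
tool_rot: [-2.239, 2.204, -0.0]
ft_force: [-0.4, -0.5, -1.0]
grip_width: 0.0292
grasp_force: 40.1
```

>>> {"fn": "step_arm", "kwargs": {
  "deltas": [
    [[0,0,0],[0,0,0],-0.2],
    [[0,0,0],[0,0,0],0.0],
    [[0,0,0],[0,0,0],0.0],
    [[0,0,0],[0,0,0],0.0],
    [[0,0,0],[0,0,-20],0.0],
    [[0,0,0],[0,0,-40],0.3],
    [[0,0,0],[0,0,-50],0.6],
    [[0,0,0],[0,0,-20],0.8],
    [[0,0,0],[0,0,0],0.8],
    [[0,0,0],[0,0,0],0.8]
  ]
}}

```text
time_s: 15.9
tcp_pos: [0.6192, -0.2467, 0.1544]
tool_rot: [2.238, -2.204, -0.002]
ft_force: [0.2, 0.6, -1.0]
grip_width: 0.0768
grasp_force: 0.0
```

```bash
python3 - <<'E'
from pile import *
im,d,mm=shot("wrist","w6")
P=cloud("wrist",d,mm); m=(np.hypot(P[...,0]-.62,P[...,1]+.2466)<.04)&(P[...,2]>.018)&(P[...,2]<.035)
print(m.sum(),rect(P[m]),"z",np.percentile(P[m][:,2],[10,50,90])); A=np.c_[P[m][:,:2],np.ones(m.sum())]; t=P[m][:,2]>.02
print("plane",np.linalg.lstsq(A[t],P[m][t][:,2],rcond=None)[0])
plan([.526,-.395,.1],152)
E
```

```text
1951 (array([ 619.9, -246.2]), array([45. , 30.1]), 'long heading', 90.0) z [0.02114856 0.02238183 0.02328728]
plane [0.01564727 0.01138018 0.01544953]
t 15.95 tcp [ 619.  -246.6  153.9] shift [146.9  95.3  54. ]
 heading y -179.1 q6 5.9 tilt err(rotvec x,y deg, tool) [0.12 0.03]
 turn about tool z 28.9
```

The wax lies flat and lengthwise in its tray, with its top at 22.4 mm and within 1 mm of centre. Next is the disc.

>>> {"fn": "step_arm", "kwargs": {
  "deltas": [
    [[0,0,0],[25,16,0],0.3],
    [[0,0,0],[40,26,0],0.3],
    [[0,0,0],[40,26,0],0.3],
    [[0,0,0],[28,18,0],0.3],
    [[0,0,10],[14,9,0],0.3],
    [[0,0,10],[0,0,20],0.3],
    [[0,0,9],[0,0,20],0.3],
    [[0,0,0],[0,0,10],0.3],
    [[0,0,0],[0,0,0],0.3],
    [[0,0,0],[0,0,0],0.3]
  ]
}}

```text
time_s: 17.2
tcp_pos: [0.5276, -0.3954, 0.1058]
tool_rot: [-1.619, 2.692, -0.001]
ft_force: [0.4, 0.2, -0.3]
grip_width: 0.0558
grasp_force: 0.0
```

```bash
python3 - <<'E'
from pile import *
s=shot("wrist","w7"); pile(*s,"wrist",(.526,-.396))
im,d,mm=shot("side","side7"); o=arm.observe(); c=o["tcp_pos"]
P=cloud("side",d,mm); m=np.hypot(P[...,0]-c[0],P[...,1]-c[1])<.06
z=P[m][:,2]; z=z[z>.05]; print("w",o["grip_width"],"tip ahead",c[2]-np.sort(z)[[0,3,10,20,40,60]])
plan([.526,-.395,.041],152)
E
```

```text
0.005 0.019 195 (array([ 510.2, -426. ]), array([48.6,  1.3]), 'long heading', -28.2) z 0.011
0.019 0.026 2485 (array([ 526.3, -395.4]), array([70.6, 49.4]), 'long heading', 61.9) z 0.0226
0.03 0.037 5085 (array([ 526.8, -393.6]), array([52.1, 51.4]), 'long heading', 47.3) z 0.035
w 0.055374433001093806 tip ahead [0.0096142  0.00873023 0.00714952 0.00535623 0.00304409 0.00102332]
t 17.3 tcp [ 527.7 -395.5  106.1] shift [ 0.4  1.8 65.1]
 heading y 152.0 q6 -8.1 tilt err(rotvec x,y deg, tool) [-0.07  0.  ]
 turn about tool z -0.0
```

>>> {"fn": "step_arm", "kwargs": {
  "deltas": [
    [[0,0,0],[-1.3,1.7,20],0.55],
    [[0,0,0],[0,0,30],0.55],
    [[0,0,0],[0,0,15],0.55],
    [[0,0,0],[0,0,3],0.55],
    [[0,0,0],[0,0,0],0.55],
    [[0,0,0],[0,0,0],0.55]
  ],
  "newtons": 80
}}

```text
time_s: 18.05
tcp_pos: [0.527, -0.3937, 0.0384]
tool_rot: [-1.616, 2.693, -0.002]
ft_force: [-1.1, 0.9, -0.4]
grip_width: 0.0661
grasp_force: 0.0
```

```bash
python3 - <<'E'
from pile import *
plan([.5268,-.3938,.0375],152)
E
```

```text
t 18.05 tcp [ 527.  -393.7   38.4] shift [0.2 0.1 0.9]
 heading y 151.9 q6 -8.3 tilt err(rotvec x,y deg, tool) [-0.1  0. ]
 turn about tool z -0.1
```

>>> {"fn": "step_arm", "kwargs": {
  "deltas": [
    [[0,0,0],[0,0,1],-1],
    [[0,0,0],[0,0,0],-1],
    [[0,0,0],[0,0,0],-1],
    [[0,0,0],[0,0,0],-1],
    [[0,0,0],[0,0,0],-1]
  ]
}}

```text
time_s: 18.68
tcp_pos: [0.527, -0.3938, 0.0382]
tool_rot: [-1.616, 2.693, -0.003]
ft_force: [-1.7, 2.6, 9.3]
grip_width: 0.0486
grasp_force: 80.9
```

>>> {"fn": "step_arm", "kwargs": {
  "deltas": [
    [[0,0,0],[0,0,-5],-1],
    [[0,0,0],[0,0,-5],-1],
    [[0,0,0],[0,0,-10],-1],
    [[0,0,0],[0,0,0],-1],
    [[0,0,0],[0,0,0],-1]
  ]
}}

```text
time_s: 19.3
tcp_pos: [0.5262, -0.3933, 0.0563]
tool_rot: [-1.616, 2.694, 0.0]
ft_force: [-0.6, 0.3, -2.8]
grip_width: 0.0487
grasp_force: 83.0
```

```bash
python3 - <<'E'
from pile import *
for n in("wrist","side"):
    s=shot(n,n+"8"); pile(*s,n,(.526,-.396))
im=s[0]; w=cv2.imread("pics/wrist8.png"); 
a=cv2.resize(im[280:400,330:470],None,fx=3,fy=3); b=cv2.resize(w[180:480,140:500],(420,360)); cv2.imwrite("pics/c8.png",np.hstack([a[:360,:380],b]))
print(arm.observe()["tcp_pos"])
E
```

```text
0.005 0.019 381 (array([ 509.9, -426. ]), array([48.7,  1.2]), 'long heading', -28.2) z 0.0124
0.019 0.026 3916 (array([ 526. , -396.2]), array([68.9, 49.8]), 'long heading', 61.8) z 0.0226
0.048 0.058 10648 (array([ 526.4, -396.9]), array([60.3, 54.1]), 'long heading', -65.4) z 0.053
0.06 0.07 1099 (array([ 525.9, -392.7]), array([76.2, 22.9]), 'long heading', -28.1) z 0.0652
0.005 0.019 277 (array([ 505.6, -399.9]), array([86.3, 41.9]), 'long heading', -82.4) z 0.0118
0.019 0.026 569 (array([ 521.4, -405.3]), array([55.8, 50.8]), 'long heading', 60.3) z 0.0223
0.048 0.058 666 (array([ 521.2, -394.2]), array([60.7, 55.5]), 'long heading', 7.9) z 0.0521
0.06 0.07 117 (array([ 523.9, -395.4]), array([75.7, 23.8]), 'long heading', -28.0) z 0.0645
[ 0.52605442 -0.39326781  0.05600262]
```

View pics/c8.png

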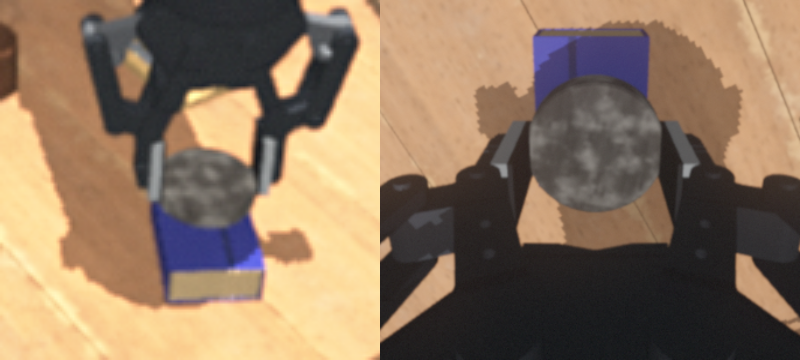

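The disc is lifted clear at (205,188) in the left panel; the box stays where it was. I'll check the disc's tilt and offset.

```bash
python3 - <<'E'
from pile import *
im=cv2.imread("pics/wrist8.png"); d=np.load("pics/wrist8.npy"); mm=cam("wrist")
P=cloud("wrist",d,mm); hsv=cv2.cvtColor(im,cv2.COLOR_BGR2HSV)
m=(np.hypot(P[...,0]-.526,P[...,1]+.395)<.024)&(P[...,2]>.04)&(P[...,2]<.0585)
Q=P[m]; A=np.c_[Q[:,:2]-[.526,-.394],np.ones(len(Q))]; x=np.linalg.lstsq(A,Q[:,2],rcond=None)[0]; print(x,len(Q),np.std(Q[:,2]-A@x))
m=(np.hypot(P[...,0]-.526,P[...,1]+.395)<.045)&(P[...,2]>.049)&(P[...,2]<.0585)
k=max(cv2.findContours(cv2.morphologyEx(m.astype(np.uint8),cv2.MORPH_OPEN,np.ones((15,15))),0,1)[0],key=cv2.contourArea).reshape(-1,2)
q=P[k[:,1],k[:,0]]*1000; print(cv2.minEnclosingCircle(q[:,:2].astype(np.float32)))
plan([.5048,.0802,.09])
E
```

```text
[-0.00143533  0.01251161  0.05264675] 8862 0.0010029616792852781
((525.4077758789062, -392.7843933105469), 26.528806686401367)
t 19.4 tcp [ 526.1 -393.3   56. ] shift [-407.7  241.7  -33.9]
 heading y 151.9 q6 -8.3 tilt err(rotvec x,y deg, tool) [0.03 0.  ]
```

>>> {"fn": "step_arm", "kwargs": {
  "deltas": [
    [[0,0,0],[0,0,-25],-1],
    [[0,0,0],[0,0,-35],-1],
    [[0,0,0],[-15,9,-30],-1],
    [[0,0,0],[-30,18,0],-1],
    [[0,0,0],[-42,25,0],-1],
    [[0,0,0],[-42,25,0],-1],
    [[0,0,0],[-42,25,0],-1],
    [[0,0,0],[-42,25,0],-1],
    [[0,0,0],[-42,25,0],-1],
    [[0,0,0],[-42,25,0],-1],
    [[0,0,0],[-42,25,0],-1],
    [[0,0,0],[-32,19,0],-1],
    [[0,0,0],[-20,12,0],-1],
    [[0,0,0],[-17,9,0],-1],
    [[0,0,0],[0,0,0],-1],
    [[0,0,0],[0,0,0],-1]
  ]
}}

```text
time_s: 21.4
tcp_pos: [0.5047, 0.0801, 0.1461]
tool_rot: [1.615, -2.694, -0.0]
ft_force: [0.1, -0.2, -3.4]
grip_width: 0.0487
grasp_force: 83.6
```

```bash
python3 - <<'E'
from pile import *
s=shot("scene","s9"); trays(s[0],s[2],"scene"); s=shot("wrist","w9"); trays(s[0],s[2])
plan([.5055,.0797,.02])
E
```

```text
tray (24.5, 460.5) (array([-108.7,  105.2]), array([96. , 61.1]), 'long heading', -56.3)
tray (354.8930358886719, 459.554931640625) (array([ 220.9, -379.8]), array([85.5, 69.6]), 'long heading', 89.7)
tray (360.3764953613281, 351.39410400390625) (array([ 405.7, -279.6]), array([83.9, 64.4]), 'long heading', 79.6)
tray (257.5, 248.0) (array([506.3,  80.1]), array([60.8, 60.2]), 'long heading', -16.4)
tray (70.97285461425781, 452.2239990234375) (array([873. , 172.5]), array([49.7, 28.8]), 'long heading', 62.4)
tray (120.05663299560547, 115.05044555664062) (array([601.8, -79.8]), array([53. , 47.6]), 'long heading', 70.9)
t 21.5 tcp [504.8  79.8 146.2] shift [ -0.3  -0.7 126.2]
 heading y 151.9 q6 -59.2 tilt err(rotvec x,y deg, tool) [ 0.01 -0.02]
```

>>> {"fn": "step_arm", "kwargs": {
  "deltas": [
    [[0,0,0],[0,0,30],-1],
    [[0,0,0],[0,0,40],-1],
    [[0,0,0],[0,0,30],-1],
    [[0,0,0],[0,0,14],-1],
    [[0,0,0],[0,0,6],-1],
    [[0,0,0],[0,0,3],-1],
    [[0,0,0],[0,0,0],-1],
    [[0,0,0],[0,0,0],-1]
  ]
}}

```text
time_s: 22.5
tcp_pos: [0.5053, 0.0808, 0.024]
tool_rot: [-1.616, 2.693, -0.0]
ft_force: [0.6, -0.4, -2.1]
grip_width: 0.0485
grasp_force: 83.7
```

>>> {"fn": "step_arm", "kwargs": {
  "deltas": [
    [[0,0,0],[0,0,2],-1],
    [[0,0,0],[0,0,1],-1],
    [[0,0,0],[0,0,0.7],-1],
    [[0,0,0],[0,0,0],-1]
  ]
}}

```text
time_s: 23.0
tcp_pos: [0.5048, 0.0805, 0.0195]
tool_rot: [1.616, -2.694, 0.0]
ft_force: [-0.3, 0.4, -2.6]
grip_width: 0.0489
grasp_force: 83.9
```

>>> {"fn": "step_arm", "kwargs": {
  "deltas": [
    [[0,0,0],[0,0,0],0.25],
    [[0,0,0],[0,0,0],0.4],
    [[0,0,0],[0,0,0],0.5],
    [[0,0,0],[0,0,0],0.5],
    [[0,0,0],[0,0,-10],0.5],
    [[0,0,0],[0,0,-30],0.5],
    [[0,0,0],[0,0,-50],0.5],
    [[0,0,0],[0,0,-40],0.5],
    [[0,0,0],[0,0,0],0.5],
    [[0,0,0],[0,0,0],0.5]
  ]
}}

```text
time_s: 24.25
tcp_pos: [0.5045, 0.0804, 0.1498]
tool_rot: [-1.615, 2.694, 0.0]
ft_force: [-0.1, 0.7, -1.3]
grip_width: 0.0642
grasp_force: 0.0
```

```bash
python3 - <<'E'
from pile import *
im,d,mm=shot("wrist","w10")
P=cloud("wrist",d,mm); m=(np.hypot(P[...,0]-.505,P[...,1]-.08)<.04)&(P[...,2]>.012)&(P[...,2]<.035)
Q=P[m]; print(m.sum(),cv2.minEnclosingCircle((Q[:,:2]*1000).astype(np.float32)),"z",np.percentile(Q[:,2],[10,50,90])); A=np.c_[Q[:,:2],np.ones(len(Q))]
print("plane",np.linalg.lstsq(A,Q[:,2],rcond=None)[0])
plan([.526,-.396,.15],152)
E
```

```text
3111 ((504.464599609375, 80.79642486572266), 26.372222900390625) z [0.01528501 0.01620479 0.01706161]
plane [0.0003239  0.00409941 0.01569074]
t 24.3 tcp [504.3  80.2 149.1] shift [ 409.9 -243.5   -0.8]
 heading y 151.9 q6 -59.2 tilt err(rotvec x,y deg, tool) [ 0.04 -0.03]
 turn about tool z -0.1
```

The disc is flat in its tray, with its top at 16.2 mm and within 1 mm of centre. Now the box.

>>> {"fn": "step_arm", "kwargs": {
  "deltas": [
    [[0,0,0],[17,-10,0],0.55],
    [[0,0,0],[30,-18,0],0.55],
    [[0,0,0],[42,-25,0],0.55],
    [[0,0,0],[42,-25,0],0.55],
    [[0,0,0],[42,-25,0],0.55],
    [[0,0,0],[42,-25,0],0.55],
    [[0,0,0],[42,-25,0],0.55],
    [[0,0,0],[42,-25,0],0.55],
    [[0,0,0],[42,-25,0],0.55],
    [[0,0,0],[32,-19,0],0.55],
    [[0,0,0],[22,-13,20],0.55],
    [[0,0,0],[15,-9,20],0.55],
    [[0,0,0],[0,0,10],0.55],
    [[0,0,0],[0,0,0],0.55],
    [[0,0,0],[0,0,0],0.55]
  ],
  "newtons": 40
}}

```text
time_s: 26.18
tcp_pos: [0.5276, -0.3955, 0.1002]
tool_rot: [-1.618, 2.693, -0.001]
ft_force: [0.1, -0.1, -0.1]
grip_width: 0.066
grasp_force: 0.0
```

```bash
python3 - <<'E'
from pile import *
s=shot("wrist","w11"); pile(*s,"wrist",(.526,-.396))
plan([.5262,-.396,.020],152)
E
```

```text
0.005 0.019 186 (array([ 510.1, -425.8]), array([48.7,  1.7]), 'long heading', -28.2) z 0.0104
0.019 0.026 7787 (array([ 526.2, -395.6]), array([70.2, 49.5]), 'long heading', 61.8) z 0.0226
t 26.23 tcp [ 527.7 -395.6  100.6] shift [ 1.1  1.3 80.5]
 heading y 152.0 q6 -8.1 tilt err(rotvec x,y deg, tool) [-0.07  0.  ]
 turn about tool z -0.0
```

>>> {"fn": "step_arm", "kwargs": {
  "deltas": [
    [[0,0,0],[1,1,25],0.55],
    [[0,0,0],[0,0,35],0.55],
    [[0,0,0],[0,0,15],0.55],
    [[0,0,0],[0,0,5],0.55],
    [[0,0,0],[0,0,0],0.55],
    [[0,0,0],[0,0,0],0.55],
    [[0,0,0],[0,0,0],-1],
    [[0,0,0],[0,0,0],-1],
    [[0,0,0],[0,0,0],-1],
    [[0,0,0],[0,0,0],-1]
  ]
}}

```text
time_s: 27.48
tcp_pos: [0.5264, -0.3968, 0.0208]
tool_rot: [-1.616, 2.693, -0.002]
ft_force: [-0.7, 1.4, 5.6]
grip_width: 0.0496
grasp_force: 42.4
```

>>> {"fn": "step_arm", "kwargs": {
  "deltas": [
    [[0,0,0],[0,0,-10],-1],
    [[0,0,0],[0,0,-25],-1],
    [[0,0,0],[0,0,-35],-1],
    [[0,0,-9],[0,0,-25],-1],
    [[0,0,-9],[0,0,0],-1],
    [[0,0,0],[0,0,0],-1],
    [[0,0,0],[0,0,0],-1]
  ]
}}

```text
time_s: 28.35
tcp_pos: [0.5253, -0.3963, 0.1142]
tool_rot: [2.013, -2.411, -0.001]
ft_force: [0.2, -0.1, -1.4]
grip_width: 0.0495
grasp_force: 42.0
```

```bash
python3 - <<'E'
from pile import *
s=shot("wrist","w12"); trays(s[0],s[2]); s=shot("scene","s12"); trays(s[0],s[2],"scene")
plan([.4048,-.279,.045],169.8)
E
```

```text
tray (495.0295104980469, 319.1812744140625) (array([ 399.7, -300.4]), array([66.7, 39. ]), 'long heading', -11.3)
tray (430.8000793457031, 466.90008544921875) (array([ 283.5, -495.5]), array([42.4, 39. ]), 'long heading', 0.1)
tray (20.0, 455.5) (array([-118.9,  112. ]), array([107.5,  54.6]), 'long heading', 71.7)
tray (351.81427001953125, 456.9972839355469) (array([ 220.7, -372.4]), array([102. ,  71.1]), 'long heading', 89.6)
tray (63.061439514160156, 395.1684265136719) (array([  4.4, 150.2]), array([89.8, 42.8]), 'long heading', -3.0)
tray (360.24847412109375, 351.22235107421875) (array([ 405.6, -279.9]), array([85.8, 65.1]), 'long heading', 79.1)
tray (257.5, 248.5) (array([505.8,  78. ]), array([63.5, 62.2]), 'long heading', 38.5)
tray (415.5, 185.5) (array([ 935.9, -142.5]), array([91.2, 53.5]), 'long heading', 27.3)
t 28.45 tcp [ 525.4 -396.4  114.1] shift [-94.1 139.5  69.3]
 heading y 169.8 q6 9.9 tilt err(rotvec x,y deg, tool) [0.06 0.01]
 turn about tool z -0.0
```

>>> {"fn": "step_arm", "kwargs": {
  "deltas": [
    [[0,0,0],[-15,22,0],-1],
    [[0,0,0],[-27,40,0],-1],
    [[0,0,0],[-27,40,0],-1],
    [[0,0,0],[-17,26,0],-1],
    [[0,0,0],[-8,11,20],-1],
    [[0,0,0],[0,0,30],-1],
    [[0,0,0],[0,0,19],-1],
    [[0,0,0],[0,0,0],-1],
    [[0,0,0],[0,0,0],-1]
  ]
}}

```text
time_s: 29.58
tcp_pos: [0.4058, -0.2798, 0.0461]
tool_rot: [-2.017, 2.408, -0.001]
ft_force: [-0.3, 0.2, -0.8]
grip_width: 0.0496
grasp_force: 42.1
```

```bash
python3 - <<'E'
from pile import *
plan([.4048,-.279,.026],169.8)
E
```

```text
t 29.57 tcp [ 405.8 -279.8   46.1] shift [-0.6  1.2 20.1]
 heading y 169.9 q6 1.6 tilt err(rotvec x,y deg, tool) [-0.02 -0.01]
 turn about tool z 0.1
```

>>> {"fn": "step_arm", "kwargs": {
  "deltas": [
    [[0,0,0],[-0.6,1,12],-1],
    [[0,0,0],[0,0,6],-1],
    [[0,0,0],[0,0,2.5],-1],
    [[0,0,0],[0,0,0],-1],
    [[0,0,0],[0,0,0],-1]
  ]
}}

```text
time_s: 30.2
tcp_pos: [0.4046, -0.2789, 0.0252]
tool_rot: [-2.017, 2.408, -0.0]
ft_force: [-0.3, -0.5, -1.6]
grip_width: 0.0496
grasp_force: 42.1
```

>>> {"fn": "step_arm", "kwargs": {
  "deltas": [
    [[0,0,0],[0,0,0],0.25],
    [[0,0,0],[0,0,0],0.45],
    [[0,0,0],[0,0,0],0.5],
    [[0,0,0],[0,0,0],0.5],
    [[0,0,0],[0,0,-10],0.5],
    [[0,0,0],[0,0,-30],0.5],
    [[0,0,0],[0,0,-50],0.5],
    [[0,0,0],[0,0,-40],0.5],
    [[0,0,0],[0,0,0],0.5],
    [[0,0,0],[0,0,0],0.5]
  ]
}}

```text
time_s: 31.45
tcp_pos: [0.4042, -0.2787, 0.1553]
tool_rot: [-2.017, 2.408, -0.0]
ft_force: [-1.1, 0.8, 0.1]
grip_width: 0.0641
grasp_force: 0.0
```

```bash
python3 - <<'E'
from pile import *
im,d,mm=shot("wrist","w13"); s=shot("scene","s13")
P=cloud("wrist",d,mm); m=(np.hypot(P[...,0]-.4048,P[...,1]+.279)<.055)&(P[...,2]>.016)&(P[...,2]<.035)
Q=P[m]; print(m.sum(),rect(Q),"z",np.percentile(Q[:,2],[10,50,90])); A=np.c_[Q[:,:2],np.ones(len(Q))]
print("plane",np.linalg.lstsq(A,Q[:,2],rcond=None)[0])
c=s[0][210:390,225:475]; cv2.imwrite("pics/crop13.png",cv2.resize(c,None,fx=3.2,fy=3.2,interpolation=cv2.INTER_CUBIC))
E
```

```text
5264 (array([ 404.2, -277.2]), array([70.5, 49.4]), 'long heading', 79.8) z [0.02576923 0.02665383 0.02756063]
plane [0.00089979 0.00843661 0.0285724 ]
```

View pics/crop13.png

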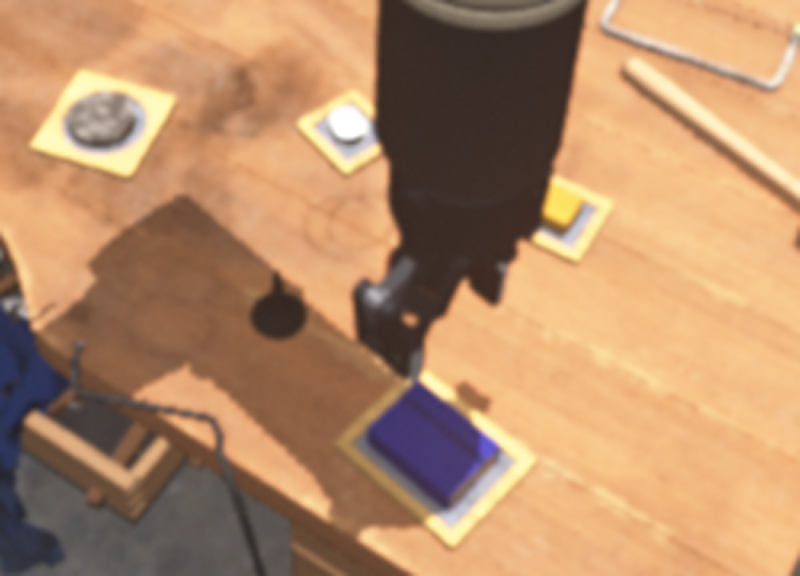

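All four things lie flat in their trays: disc (100,118), magnifier (348,124), wax (563,205) and box (435,440). The cone stands unmoved at (278,315).

```bash
python3 -c "
from cell import arm
print(arm.hand_in())"
```

```text
the job is handed in; nothing more can be done
None
```

The magnifier, wax, disc and card box each lie flat in their own trays, the wax and box turned lengthwise; I never touched the cone or the tube (hidden behind the gripper in the last picture), and the job is handed in at about 31 s, with no verdict returned.

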